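Load a grease cartridge into the bench lubricator

TASK

Load the lubricator on the bench: lift the small grease cartridge out of its rest and lay it on the two rails of the loading cradle, ball nose towards the dust flap. Push it through the flap with the hand ram until its nose snaps fully home in the catch deep inside the bay, feeling for it and without forcing it (it must never be pressed with more than 35 N), then draw the ram right back so that the flap shuts behind the cartridge. Leave the tall cartridge standing where it is.

Things in the scene. Friction and masses are not known exactly. Their poses are not given: they have to be found in the camera images.
- cartridge: the small grease cartridge: a lying grey tube 38 mm in diameter and 54 mm long, then a 13 mm neck and an 18 mm brass ball nose, 85 mm long in all, 0.1 to 0.2 kg. Origin on its axis midway between its two ends; x runs along the axis towards the ball nose. Grip it round the tube from above, up to 25 mm behind the origin. It starts in its rest, axis 36 mm above the bench
- nose (a point): front of the cartridge's ball nose, 42.5 mm along x from the cartridge's origin
- rest: the black rest, 112 x 60 mm, low cradle in which the cartridge starts; origin under its centre on the bench, x along the cartridge; its end lips are 23 mm high, rails 20 mm high and 32 mm over both. Fixed
- loader: the grey lubricator, bolted down. Origin on the bench under the dust flap; x is the push direction into the bay, z up. The cradle: two 10 mm steel rails along x, 22 mm apart, tops 28.7 mm high, from x = -0.28 into the bay; a cartridge on them has its axis 45 mm up. The bay is a closed box from x = 0 to 0.2, 74 mm wide; mouth frame and bay are 90 mm high, a gauge on top 131 mm
- cradle (a point): where the centre (origin) of the cartridge belongs when it is laid on the rails: on the loading axis, 59 mm before the flap, 45 mm above the bench; there is about 10 mm free along the rails either way
- ram_grip (a point): point to grip on the ram's upright black handle, on its axis, 98 mm above the bench (the handle is about 22 mm thick, from 61 to 117 mm high, on a 46 mm wide carriage). Grip it from above, or push it from behind. The ram's 22 mm rod lies on the loading axis; its domed tip is 128 mm ahead of the handle
- ram (a joint): travel of the hand ram along the loader's x in m: 0 drawn right back (tip 130 mm before the flap), at most 0.22; slides with about 1 to 2 N and stays where it is left
- flap (a joint): angle of the aluminium dust flap, rad: 0 shut (hangs upright in the mouth), swings inwards and up from a pin at its top edge when something is pushed against it, about 1.35 with a cartridge under it; a spring of about 2 N at its edge shuts it again when nothing is in the way
- seat (a joint): how far the nose presses in the sprung seat (0.9 N/mm) of the receiver in the bay, m: 0 untouched, about 0.004 when snapped home and left, at most 0.0055, then on a stiff rubber pad (5 N/mm). The receiver's depth differs each time over 36 mm and is not reported: home comes at a ram travel of 0.175 to 0.215. Snapping past its two sprung balls takes about 12 N on the ram; the force then falls and rises again. The balls keep the cartridge
- grease_cartridge: bystander: the tall black grease cartridge, 56 mm in diameter and 234 mm high, standing on its base (origin) behind the rest

How it is judged:
By the outcome, as a careful person would: the job done as asked, in the order asked, and still so for the second after the job is handed in, with the robot touching nothing.
It also fails if it takes over 58 s, if anything falls off the work surface, if the arm or the gripper's body presses on something with over 40 N, if the wrist force passes 120 N, or if a joint passes its speed limit or range.

ROBOT

A 7-joint arm with a two-finger parallel gripper is mounted at the origin on a cart in front of the work surface, level with it; the furniture and walls round the work are solid. World frame = base frame: x ahead of the robot, y to its left, z up, the work surface at z = 0. Lengths are in m, angles in rad, forces in N, time in s.
With the tool pointing down it reaches from about 0.425 to 0.875 m from the base axis. Payload 4.7 kg.
Tool frame: the origin (TCP) lies between the finger pads; the fingertips stand 25 mm ahead of it and the grasp point (between the pads) lies 6 mm ahead of it (ctrl.tips_ahead is the distance from the TCP to the fingertips, in m); z points along the fingers, y is the line along which they close (so a half turn about z gives the same grasp; the last joint's range is limited). The gripper opens to 85 mm and grips with 20 to 120 N. Pads are 22 mm wide; open, the fingers measure 114 mm over their backs; the gripper's body (76 mm by 85 mm) begins 54 mm behind the grasp point. The pads swing forward as they close: fully open they stand 13 mm farther back than shut.
Start: joints at [0.014, 0.321, -0.07, 1.45, 0.023, 1.371, -0.057], TCP at [0.65, -0, 0.256] pointing down, gripper open.
Joint ranges: [-2.86, 2.86], [-0.3, 2.09], [-1.38, 1.24], [0.06, 2.45], [-1.56, 4.7], [0.09, 2.05], [-2.69, 2.69]. Speed limits (rad/s): [2.57, 2.57, 3.14, 3.14, 3.14, 3.14, 3.14].

INTERFACE

Orientations are given as a unit quaternion [w, x, y, z].
In Python, from station import ctrl gives the robot as it stands.
- The arm moves only by the shell command python3 -m handwheel 'ROWS'. ROWS is JSON, a list of rows, each a list of 7 numbers: the shift along the world's x, y, z in cm, then the turn, a rotation vector about the world's x, y, z in degrees, then the finger opening in cm, from 0 to 8.54. A call has 1 to 10 rows; each row is the pose to reach, as a shift and turn from the pose commanded when the call began; what a row does not reach only later rows make up. A row lasts 1/8 s, in which the tool goes at most 62.5 mm and 10.7 degrees, less where a joint would pass 70% of its speed; a pose out of reach is approached as far as the arm can. A call with a gripper value outside its range is refused whole. The fingers move at their own pace and stop on an object; the grip force is fixed at half the most. Time passes only in rows, so rows that repeat a pose let the fingers close. It gives the time, the measured TCP pose, the force, the opening and the grip force at its end, in the units of the state.
- ctrl.sense(): the state, without advancing time (a new reading comes with each control period).
- ctrl.read_camera(name): name is "scene" or "side" or "wrist"; returns the picture (384x512x3 uint8, red, green, blue); there is no depth.
- ctrl.camera_info(name): a dict with "fov_y" (degrees; the focal length in pixels is half the picture's height over the tangent of half this angle, whatever the lens; pixels are square), "cx", "cy" (the principal point, pixels), "R" (3x3) and "t" (3): a world point X has camera coordinates R X + t. Camera axes: x right, y down, z forward; pixel columns grow to the right and rows downward; lengths in m; the calibration is good to about 2 mm. A picture is of the moment at which its call begins: read the wrist's pose just before it. camera_info takes no time and is no camera call; for the wrist camera it gives the pose at the moment of the call.
- ctrl.hand_in(): hands the job in; it is judged then, once.
The state is a dict: "t": time; "joints": joint angles; "joint_vel": joint speeds; "joint_torque": joint torques, N m; "eef_pos": TCP position; "tool_rot": TCP orientation; "wrist_force": force on the tool from outside, world axes, zero at the start; "wrist_torque": the same for the moment, N m; "gripper_width": finger opening in m; "finger_force": force on a finger pad.
Only numpy, scipy, OpenCV 4.12 (cv2) and the standard library are available. Lean on these libraries where they do the work, as an engineer would, in place of code of your own. Each camera call takes 0.05 s, during which the arm holds its last target. There are 200 camera calls.

## Working session

There is one attempt and no reset: what is moved stays moved. The work goes in short steps, Python scripts to look and compute and a shell command to move; the robot and the scene stay as the last step left them, time stands still between calls to the robot, and variables do not carry over. Pictures are saved under pics/ and viewed, at most 10 in all, crops included, and the job is handed in when it is done.

```bash
mkdir -p pics; python3 - <<'E'
from station import ctrl
import cv2,numpy as np
np.set_printoptions(precision=4,suppress=True)
for n in ["scene","side"]:
    im=ctrl.read_camera(n); cv2.imwrite(f"pics/{n}0.png",im[:,:,::-1]); print(n,ctrl.camera_info(n))
s=ctrl.sense(); print(s['t'],s['eef_pos'],s['tool_rot'],s['gripper_width'],ctrl.tips_ahead)
E
```

```text
scene {'fov_y': 57.835158580653506, 'cx': 261.060048404037, 'cy': 192.03850642074667, 'R': array([[ 0.8394, -0.5435,  0.0083],
       [-0.3597, -0.5667, -0.7413],
       [ 0.4076,  0.6192, -0.6711]]), 't': array([-0.3492,  0.3805,  0.5915])}
side {'fov_y': 43.86828886796431, 'cx': 254.77351750530912, 'cy': 190.60472187635708, 'R': array([[-0.9526, -0.3033,  0.0225],
       [-0.1574,  0.4281, -0.8899],
       [ 0.2603, -0.8513, -0.4556]]), 't': array([0.5498, 0.1021, 1.0727])}
0.1 [ 0.6496 -0.      0.2553] [-0.0006  0.7071  0.7071 -0.0006] 0.08551202064017842 0.025
```

View pics/scene0.png

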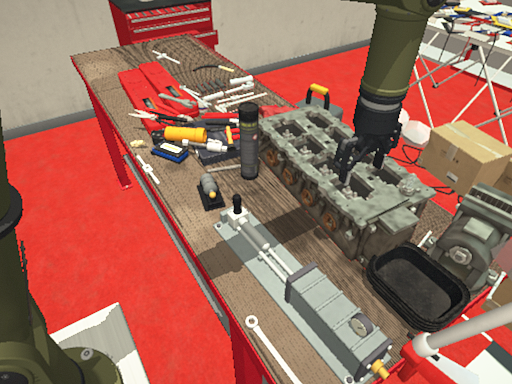

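View pics/side0.png

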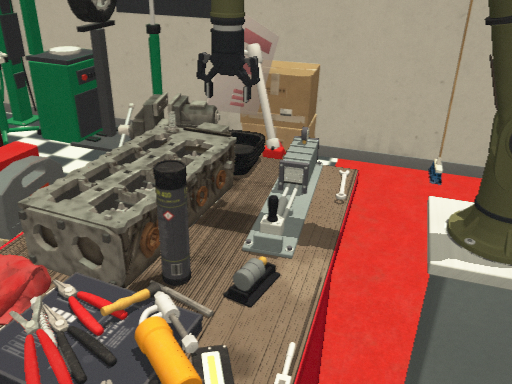

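The scene view shows the rest and cartridge at about (210,190), tall cartridge (248,140), ram handle (237,205), mouth frame (300,280) and gauge (362,325). The side view shows the cartridge at (252,275), handle (273,208) and bay (300,160). I'll zoom both in one picture.

```bash
python3 - <<'E'
import cv2,numpy as np
a=cv2.imread('pics/scene0.png')[165:384,190:400]; b=cv2.imread('pics/side0.png')[130:310,215:335]
a=cv2.resize(a,None,fx=2.4,fy=2.4,interpolation=cv2.INTER_CUBIC)  # 504x526
b=cv2.resize(b,None,fx=2.4,fy=2.4,interpolation=cv2.INTER_CUBIC)
o=np.zeros((526,800,3),np.uint8); o[:a.shape[0],:504]=a[:526]; o[:b.shape[0],510:510+b.shape[1]]=b
cv2.imwrite('pics/m1.png',o)
E
```

```text
(no output)
```

View pics/m1.png

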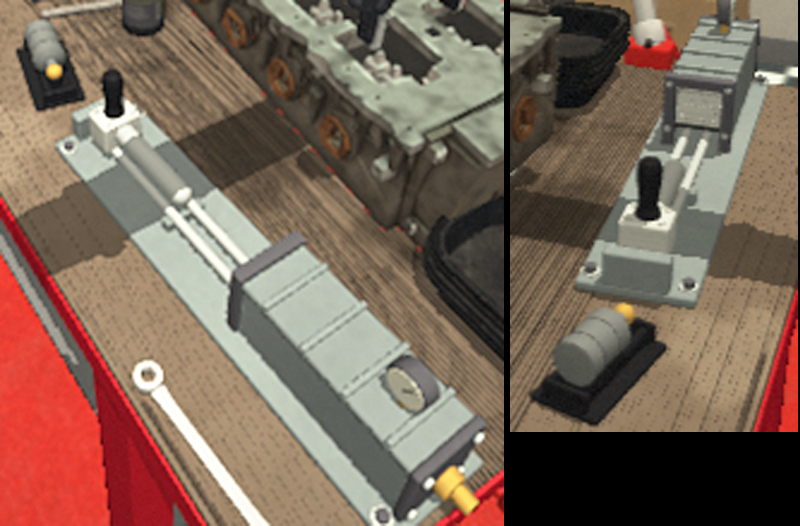

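```bash
cat > h.py <<'E'
import numpy as np
from station import ctrl
from scipy.optimize import least_squares
np.set_printoptions(precision=4,suppress=True)
def ray(c,u,v):
    f=192/np.tan(np.radians(c['fov_y']/2)); d=np.array([(u-c['cx'])/f,(v-c['cy'])/f,1]); R=np.array(c['R'])
    return -R.T@np.array(c['t']), R.T@d
def onz(c,u,v,z):
    o,d=ray(c,u,v); return o+d*(z-o[2])/d[2]
def tri(obs):
    A=[];b=[]
    for c,u,v in obs:
        o,d=ray(c,u,v); d/=np.linalg.norm(d); P=np.eye(3)-np.outer(d,d); A.append(P); b.append(P@o)
    return np.linalg.lstsq(np.vstack(A),np.hstack(b),rcond=None)[0]
E
python3 - <<'E'
from h import *
S=ctrl.camera_info('scene');D=ctrl.camera_info('side')
s=lambda x,y:(S,x/2.4+190,y/2.4+165); d=lambda x,y:(D,(x-510)/2.4+215,y/2.4+130)
for n,p,q,z in [('handletop',(112,75),(652,162),.115),('ball',(54,72),(625,313),.036),('tubefrontTop',(45,48),(593,345),.036),('frame L',(235,275),(738,82),.09),('frame R',(302,238),(666,78),.09)]:
    print(n,tri([s(*p),d(*q)]),onz(*s(*p),z),onz(*d(*q),z))
print('plate corners', onz(*s(60,145),.008),onz(*s(100,100),.01))
print('end frame top',onz(*s(410,468),.09),onz(*s(482,425),.09))
E
```

```text
handletop [0.475  0.2025 0.1132] [0.4756 0.2013 0.115 ] [0.4727 0.2069 0.115 ]
ball [0.4616 0.3161 0.0363] [0.4623 0.3166 0.036 ] [0.4611 0.3161 0.036 ]
tubefrontTop [0.473  0.3615 0.0342] [0.4724 0.3596 0.036 ] [0.4721 0.3639 0.036 ]
frame L [ 0.4502 -0.041   0.0903] [ 0.4525 -0.0405  0.09  ] [ 0.4482 -0.0398  0.09  ]
frame R [ 0.5255 -0.0386  0.0837] [ 0.5232 -0.0416  0.09  ] [ 0.5208 -0.0235  0.09  ]
plate corners [0.4262 0.2368 0.008 ] [0.4961 0.2725 0.01  ]
end frame top [ 0.4625 -0.2313  0.09  ] [ 0.5278 -0.2376  0.09  ]
```

```bash
python3 - <<'E'
from h import *
S=ctrl.camera_info('scene');D=ctrl.camera_info('side')
print('tall base front',onz(S,249,178,0),onz(D,176,282,0)); print('tall top c',tri([(S,248,106),(D,170,164)]))
E
python3 -m handwheel '[[-6,0,2,0,0,0,8.54],[-12,0,4,0,0,0,8.54],[-18,4,6,0,0,0,8.54],[-18,10,6,0,0,0,8.54],[-18,16,6,0,0,0,8.54],[-18,22,6,0,0,-4,8.54],[-18,27,6,0,0,-9,8.54],[-18,30,6,0,0,-13,8.54],[-18,30,6,0,0,-13,8.54]]'
python3 - <<'E'
from h import *
import cv2,json
c=ctrl.camera_info('wrist'); im=ctrl.read_camera('wrist'); cv2.imwrite('pics/w1.png',im[:,:,::-1])
print(c); json.dump({k:np.array(v).tolist() for k,v in c.items()},open('w1.json','w'))
E
```

```text
tall base front [0.6066 0.3621 0.    ] [0.6096 0.3887 0.    ]
tall top c [0.6145 0.3729 0.2358]
t: 1.23
eef_pos: [0.4686, 0.3028, 0.3155]
tool_rot: [-0.001, 0.781, 0.625, -0.001]
wrist_force: [0.1, -0.1, 0.7]
gripper_width: 0.0855
finger_force: 0.0
{'fov_y': 63.41721879193701, 'cx': 261.06698992089025, 'cy': 188.54982493578802, 'R': array([[ 0.9754, -0.2204, -0.0021],
       [-0.2103, -0.9335,  0.2903],
       [-0.066 , -0.2827, -0.9569]]), 't': array([-0.3896,  0.3254,  0.552 ])}
```

View pics/w1.png

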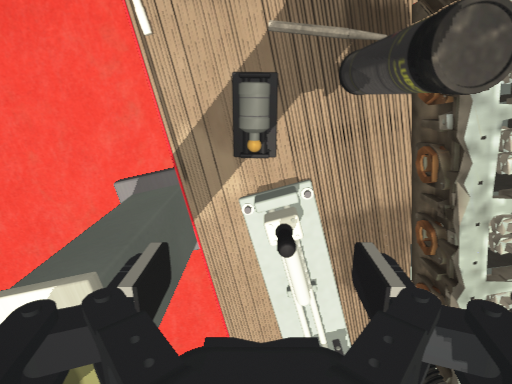

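The wrist view shows the tube at columns 240-270 and rows 82-131, the ball at (254,146), the plate's bolts at (249,208) and (307,194), and the handle top near (286,236). The tall cartridge is clear on the right.

```bash
python3 - <<'E'
from h import *
import json
c=json.load(open('w1.json')); print('cam',-np.array(c['R']).T@np.array(c['t']))
for n,u,v,z in [('ball',254.5,146,.036),('tube back top',254.5,82,.055),('tube front top',255,131,.055),('mid L',239.5,107,.036),('mid R',270.5,107,.036),('rest bl',233,73,.023),('rest br',277,73,.023),('rest fl',234,157,.023),('rest fr',276,157,.023),('handle top',285,231,.115),('bolt1',249,209,.01),('bolt2',307,194,.01)]: print(n,onz(c,u,v,z))
E
```

```text
cam [0.4849 0.3739 0.4329]
ball [0.4619 0.3141 0.036 ]
tube back top [0.4797 0.3889 0.055 ]
tube front top [0.4677 0.3344 0.055 ]
mid L [0.4548 0.3653 0.036 ]
mid R [0.4921 0.3568 0.036 ]
rest bl [0.4557 0.4064 0.023 ]
rest br [0.5089 0.3943 0.023 ]
rest fl [0.4311 0.3038 0.023 ]
rest fr [0.4858 0.2914 0.023 ]
handle top [0.4781 0.2259 0.115 ]
bolt1 [0.4318 0.2226 0.01  ]
bolt2 [0.518  0.2266 0.01  ]
```

```bash
python3 -m handwheel '[[0.4,5.9,-5,0,0,0,8.54],[0.4,5.9,-11,0,0,0,8.54],[0.4,5.9,-17,0,0,0,8],[0.4,5.9,-21,0,0,0,7],[0.4,5.9,-21,0,0,0,6.5]]'
```

```text
t: 1.9
eef_pos: [0.4724, 0.3552, 0.1025]
tool_rot: [0.0, 0.783, 0.622, -0.004]
wrist_force: [-0.2, -0.7, 0.6]
gripper_width: 0.065
finger_force: 0.0
```

```bash
python3 -m handwheel '[[0.1,0.4,-3,0,0,0,6.5],[0.1,0.4,-6,0,0,0,6.5],[0.1,0.4,-6,0,0,0,6.5],[0.1,0.4,-6,0,0,0,6.5]]'
```

```text
t: 2.4
eef_pos: [0.4767, 0.3635, 0.049]
tool_rot: [0.0, 0.783, 0.622, 0.002]
wrist_force: [0.6, 0.0, 0.1]
gripper_width: 0.0646
finger_force: 0.0
```

```bash
python3 -m handwheel '[[-0.3,0,-0.5,0,0,0,6.5],[-0.3,0,-0.5,0,0,0,6.5],[-0.3,0,-0.5,0,0,0,3],[-0.3,0,-0.5,0,0,0,3],[-0.3,0,-0.5,0,0,0,3],[-0.3,0,-0.5,0,0,0,3]]'
```

```text
t: 3.15
eef_pos: [0.4724, 0.3631, 0.0419]
tool_rot: [0.0, 0.783, 0.623, 0.0]
wrist_force: [-0.2, -1.5, 4.9]
gripper_width: 0.0351
finger_force: 59.8
```

```bash
python3 -m handwheel '[[0,0,2,0,0,0,3],[0,0,5,0,0,0,3],[0,0,9,0,0,0,3],[0,0,13,0,0,0,3],[0,0,13,0,0,0,3],[0,0,13,0,0,0,3]]'
python3 - <<'E'
from h import *
import cv2
for n in ['side','wrist']:
    c=ctrl.camera_info(n); im=ctrl.read_camera(n)[:,:,::-1]
    print(n, np.array(c['R']) if n=='wrist' else '', c['t'])
    cv2.imwrite(f'pics/l_{n}.png',im)
a=cv2.resize(cv2.imread('pics/l_side.png')[150:310,180:340],None,fx=2.5,fy=2.5); b=cv2.imread('pics/l_wrist.png')[:,100:490]
o=np.zeros((400,800,3),np.uint8);o[:,:400]=a;o[:384,405:795]=b;cv2.imwrite('pics/m2.png',o)
E
```

```text
t: 3.9
eef_pos: [0.4716, 0.3627, 0.1711]
tool_rot: [0.0, 0.783, 0.623, -0.0]
wrist_force: [0.4, 0.3, -1.2]
gripper_width: 0.0352
finger_force: 59.9
side  [0.5498 0.1021 1.0727]
wrist [[ 0.9743 -0.2254 -0.0015]
 [-0.2152 -0.9319  0.292 ]
 [-0.0673 -0.2842 -0.9564]] [-0.3772  0.4251  0.4311]
```

View pics/m2.png

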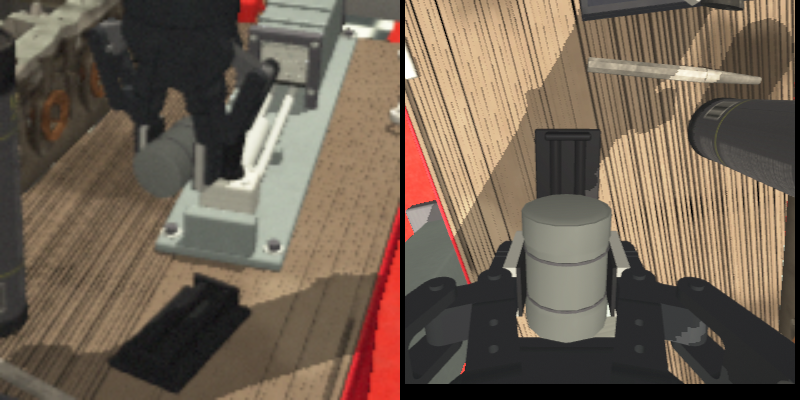

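The cartridge is held squarely between the pads. The rest is empty and the tall cartridge is untouched. Next I carry it over the ram to above the cradle.

```bash
python3 -m handwheel '[[0.2,-5,2,0,0,2,3],[0.5,-11,2,0,0,5,3],[0.8,-17,2,0,0,8,3],[1,-23,2,0,0,11,3],[1.2,-29,2,0,0,14,3],[1.3,-33,2,0,0,15.6,3],[1.3,-34.4,2,0,0,15.6,3],[1.3,-34.4,0,0,0,15.6,3],[1.3,-34.4,0,0,0,15.6,3]]'
python3 - <<'E'
from h import *
import cv2,json
c=ctrl.camera_info('wrist'); im=ctrl.read_camera('wrist')[:,:,::-1]; cv2.imwrite('pics/w3.png',im); json.dump({k:np.array(v).tolist() for k,v in c.items()},open('w3.json','w'))
im=ctrl.read_camera('scene')[:,:,::-1]; cv2.imwrite('pics/s3.png',im)
o=np.zeros((480,800,3),np.uint8);o[:384,:400]=im_w if 0 else cv2.imread('pics/w3.png')[:,56:456]
o[:480,400:]=cv2.resize(im[190:350,200:333],(400,480),interpolation=cv2.INTER_CUBIC);cv2.imwrite('pics/m3.png',o)
E
```

```text
t: 5.12
eef_pos: [0.4834, 0.02, 0.1694]
tool_rot: [-0.002, 0.69, 0.723, -0.001]
wrist_force: [0.2, -0.6, -0.1]
gripper_width: 0.0354
finger_force: 60.1
```

View pics/m3.png

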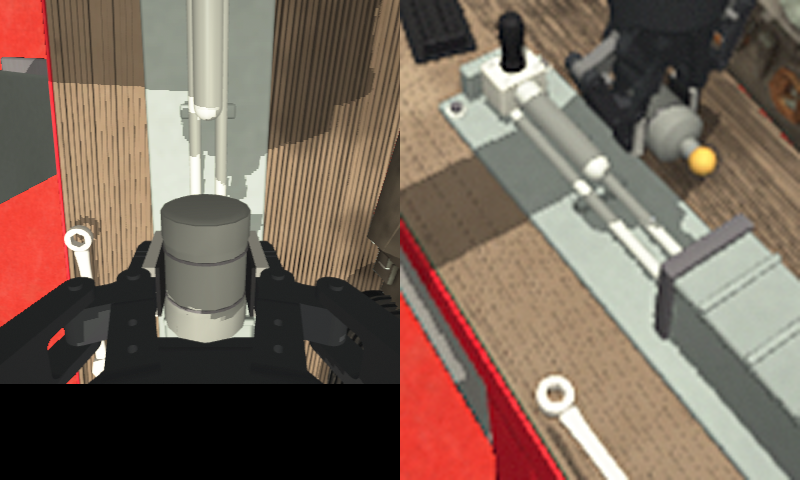

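Wrist: ram tip at (264,118), rod edges at columns 249 and 279, rails at columns 246 and 283 (row 180). Scene: ball nose (703,160) in the crop, clear of everything.

```bash
python3 - <<'E'
from h import *
import json
c=json.load(open('w3.json'))
for n,u,v,z in [('tip',264,119,.045),('rodL20',246,20,.045),('rodR20',278,20,.045),('rodL100',250,100,.045),('rodR100',279,100,.045),('railL out',246,180,.0237),('railR out',283,180,.0237),('plateL150',204,150,.01),('plateR150',325,150,.01),('plateL20',198,20,.01),('plateR20',330,20,.01)]: print(n,onz(c,u,v,z))
S=ctrl.camera_info('scene'); q=lambda x,y:(S,(x-400)*133/400+200,y/3+190)
print('tip scene',onz(*q(600,168),.045),'frame top',onz(*q(664,268),.09),onz(*q(752,220),.09),'ball held',ray(*q(703,160))[0], onz(*q(703,160),.163),'handle top',onz(*q(513,18),.113))
s=ctrl.sense();print(s['eef_pos'],s['tool_rot'])
E
```

```text
tip [0.4822 0.0751 0.045 ]
rodL20 [0.4664 0.1421 0.045 ]
rodR20 [0.4887 0.1431 0.045 ]
rodL100 [0.4711 0.0885 0.045 ]
rodR100 [0.4928 0.0895 0.045 ]
railL out [0.4692 0.0205 0.0237]
railR out [0.5016 0.022  0.0237]
plateL150 [0.43   0.0428 0.01  ]
plateR150 [0.5384 0.0479 0.01  ]
plateL20 [0.426  0.1475 0.01  ]
plateR20 [0.5314 0.1523 0.01  ]
tip scene [0.4845 0.083  0.045 ] frame top [ 0.4527 -0.0399  0.09  ] [ 0.5266 -0.0413  0.09  ] ball held [ 0.1889 -0.3405  0.6819] [ 0.4886 -0.0253  0.163 ] handle top [0.4789 0.2028 0.113 ]
[0.4848 0.0202 0.1711] [-0.0005  0.6902  0.7236 -0.0002]
```

```bash
python3 -m handwheel '[[0,0,-4,0,0,0.3,3],[0,0,-8,0,0,0.3,3],[0,0,-10.5,0,0,0.3,3],[0,0,-11.2,0,0,0.3,3],[0,0,-11.5,0,0,0.3,3],[0,0,-11.5,0,0,0.3,3]]'
```

```text
t: 5.98
eef_pos: [0.4858, 0.0191, 0.0573]
tool_rot: [0.001, 0.689, 0.725, 0.001]
wrist_force: [-0.1, 0.5, -0.9]
gripper_width: 0.0354
finger_force: 61.9
```

```bash
python3 -m handwheel '[[0,0,-0.2,0,0,0,3],[0,0,-0.4,0,0,0,3],[0,0,-0.55,0,0,0,3],[0,0,-0.6,0,0,0,3],[0,0,-0.6,0,0,0,3]]'
```

```text
t: 6.6
eef_pos: [0.4866, 0.0183, 0.054]
tool_rot: [0.001, 0.689, 0.725, 0.001]
wrist_force: [-8.0, -2.8, 22.8]
gripper_width: 0.0352
finger_force: 64.3
```

```bash
python3 -m handwheel '[[-0.1,0,0.25,0,0,0,3],[-0.1,0,0.25,0,0,0,3]]'; python3 -m handwheel '[[0,0,0,0,0,0,4.2],[0,0,0,0,0,0,5],[0,0,0,0,0,0,6],[0,0,3,0,0,0,6.5],[0,0,8,0,0,0,6.5],[0,0,12,0,0,0,6.5],[0,0,12,0,0,0,6.5]]'
python3 - <<'E'
from h import *
import cv2
im=ctrl.read_camera('scene')[:,:,::-1];s=ctrl.read_camera('side')[:,:,::-1]
o=np.zeros((480,800,3),np.uint8)
o[:,:400]=cv2.resize(im[190:350,200:333],(400,480),interpolation=cv2.INTER_CUBIC)
o[:,400:]=cv2.resize(s[125:269,225:345],(400,480),interpolation=cv2.INTER_CUBIC);cv2.imwrite('pics/m4.png',o)
E
```

```text
t: 6.85
eef_pos: [0.4857, 0.0187, 0.0547]
tool_rot: [0.002, 0.689, 0.725, 0.001]
wrist_force: [-1.8, -0.4, 9.8]
gripper_width: 0.0352
finger_force: 62.6
t: 7.72
eef_pos: [0.4863, 0.0192, 0.1762]
tool_rot: [0.002, 0.689, 0.725, 0.002]
wrist_force: [-0.2, -0.2, 0.4]
gripper_width: 0.065
finger_force: 0.0
```

View pics/m4.png

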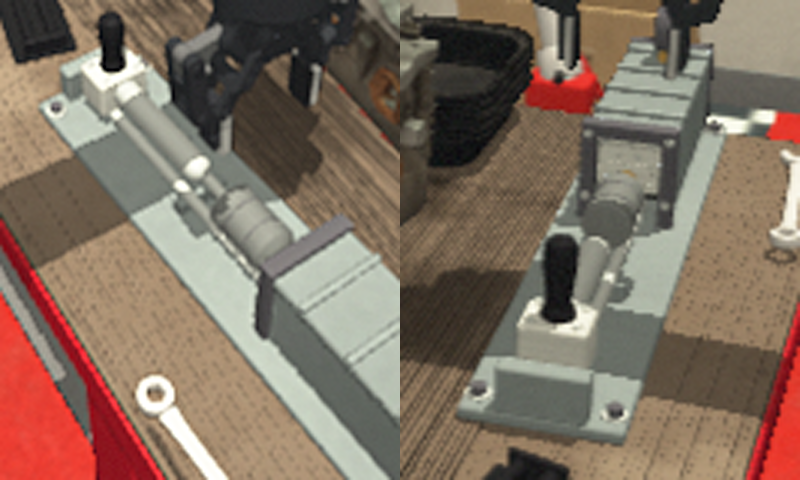

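The cartridge lies straight on the rails between ram tip and flap, nose to the flap. Next is the ram handle.

```bash
python3 -m handwheel '[[-0.3,6,1,0,0,0,6.5],[-0.6,12,1,0,0,0,6.5],[-1,18.3,1,0,0,0,6.5],[-1,18.3,-1,0,0,0,6.5],[-1,18.3,-4,0,0,0,6.5],[-1,18.3,-6.5,0,0,0,6.5],[-1,18.3,-7.2,0,0,0,6.5],[-1,18.3,-7.2,0,0,0,6.5]]'
```

```text
t: 8.82
eef_pos: [0.4734, 0.2018, 0.1]
tool_rot: [-0.001, 0.689, 0.725, -0.001]
wrist_force: [-0.7, 0.6, 0.0]
gripper_width: 0.0648
finger_force: 0.0
```

```bash
python3 - <<'E'
from h import *
import cv2
im=ctrl.read_camera('scene')[:,:,::-1];s=ctrl.read_camera('side')[:,:,::-1]
o=np.zeros((480,800,3),np.uint8)
o[:,:400]=cv2.resize(im[150:270,190:290],(400,480),interpolation=cv2.INTER_CUBIC)
o[:,400:]=cv2.resize(s[125:269,225:345],(400,480),interpolation=cv2.INTER_CUBIC);cv2.imwrite('pics/m5.png',o)
E
```

```text
(no output)
```

View pics/m5.png

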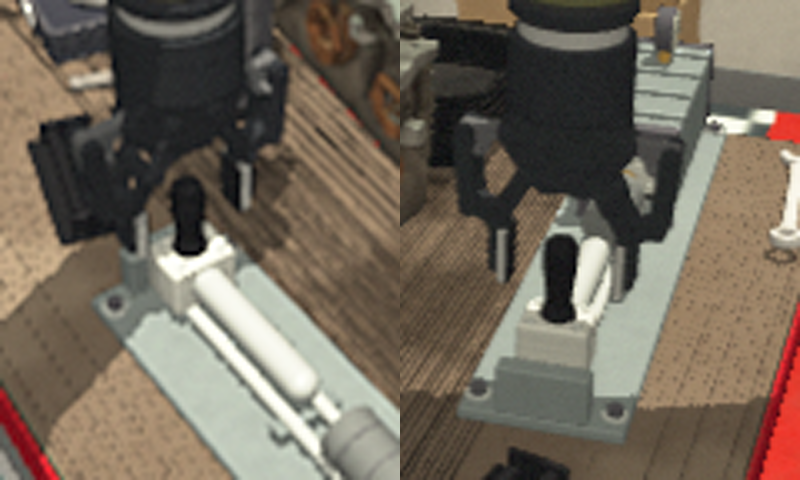

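The handle stands between the open pads in both views, so I close.

```bash
python3 -m handwheel '[[0.2,0.1,0.4,0,0,0,6],[0.2,0.1,0.4,0,0,0,1],[0.2,0.1,0.4,0,0,0,1],[0.2,0.1,0.4,0,0,0,1],[0.2,0.1,0.4,0,0,0,1],[0.2,0.1,0.4,0,0,0,1]]'
```

```text
t: 9.68
eef_pos: [0.4755, 0.2031, 0.1054]
tool_rot: [-0.0, 0.689, 0.725, -0.0]
wrist_force: [-3.2, -0.7, 5.0]
gripper_width: 0.0195
finger_force: 58.4
```

```bash
python3 -m handwheel '[[0.03,-0.5,0,0,0,0,1],[0.08,-1.5,0,0,0,0,1],[0.13,-2.5,0,0,0,0,1],[0.17,-3.3,0,0,0,0,1],[0.2,-4,0,0,0,0,1],[0.25,-4.8,0,0,0,0,1],[0.29,-5.6,0,0,0,0,1],[0.33,-6.3,0,0,0,0,1]]'
```

```text
t: 10.68
eef_pos: [0.4786, 0.142, 0.1054]
tool_rot: [-0.001, 0.688, 0.725, 0.001]
wrist_force: [-2.9, 5.1, 5.3]
gripper_width: 0.0196
finger_force: 58.5
```

```bash
python3 -m handwheel '[[0.04,-0.8,0,0,0,0,1],[0.08,-1.6,0,0,0,0,1],[0.13,-2.4,0,0,0,0,1],[0.17,-3.2,0,0,0,0,1],[0.21,-4,0,0,0,0,1],[0.25,-4.8,0,0,0,0,1],[0.29,-5.6,0,0,0,0,1],[0.34,-6.4,0,0,0,0,1],[0.38,-7.2,0,0,0,0,1],[0.42,-8,0,0,0,0,1]]'
```

```text
t: 11.92
eef_pos: [0.4829, 0.061, 0.1054]
tool_rot: [-0.001, 0.689, 0.725, 0.0]
wrist_force: [-4.9, 3.6, 6.4]
gripper_width: 0.0196
finger_force: 58.7
```

```bash
python3 -m handwheel '[[0.03,-0.7,0,0,0,0,1],[0.05,-1.3,0,0,0,0,1],[0.07,-1.9,0,0,0,0,1],[0.09,-2.3,0,0,0,0,1],[0.09,-2.3,0,0,0,0,1]]'; python3 -m handwheel '[[0.01,-0.2,0,0,0,0,1],[0.02,-0.4,0,0,0,0,1]]';python3 -m handwheel '[[0.01,-0.2,0,0,0,0,1],[0.01,-0.3,0,0,0,0,1]]'
```

```text
t: 12.55
eef_pos: [0.4836, 0.0456, 0.1055]
tool_rot: [-0.004, 0.687, 0.726, 0.004]
wrist_force: [-4.8, 19.0, 5.3]
gripper_width: 0.0196
finger_force: 58.5
t: 12.8
eef_pos: [0.4838, 0.0415, 0.1055]
tool_rot: [-0.004, 0.687, 0.727, 0.003]
wrist_force: [-4.6, 16.8, 5.1]
gripper_width: 0.0194
finger_force: 58.6
t: 13.05
eef_pos: [0.4842, 0.0346, 0.1054]
tool_rot: [-0.002, 0.688, 0.726, 0.002]
wrist_force: [-3.5, 10.2, 5.4]
gripper_width: 0.0195
finger_force: 58.6
```

```bash
python3 -m handwheel '[[0,0,0,0,0,0,1],[0,0,0,0,0,0,1]]'; python3 -m handwheel '[[0.01,-0.1,0,0,0,0,1],[0.01,-0.2,0,0,0,0,1]]'
```

```text
t: 13.3
eef_pos: [0.4843, 0.034, 0.1054]
tool_rot: [-0.002, 0.688, 0.726, 0.002]
wrist_force: [-2.8, 9.4, 5.1]
gripper_width: 0.0194
finger_force: 58.6
t: 13.55
eef_pos: [0.4843, 0.0325, 0.1054]
tool_rot: [-0.002, 0.688, 0.726, 0.002]
wrist_force: [-3.4, 11.1, 5.7]
gripper_width: 0.0198
finger_force: 58.6
```

```bash
python3 -m handwheel '[[0.01,-0.1,0,0,0,0,1],[0.01,-0.15,0,0,0,0,1]]'; python3 -m handwheel '[[0.01,-0.1,0,0,0,0,1],[0.01,-0.15,0,0,0,0,1]]'
```

```text
t: 13.8
eef_pos: [0.4844, 0.0314, 0.1054]
tool_rot: [-0.002, 0.688, 0.726, 0.002]
wrist_force: [-3.4, 12.6, 6.0]
gripper_width: 0.0196
finger_force: 58.6
t: 14.05
eef_pos: [0.4844, 0.0306, 0.1054]
tool_rot: [-0.003, 0.688, 0.726, 0.002]
wrist_force: [-3.6, 14.0, 6.5]
gripper_width: 0.0195
finger_force: 58.5
```

```bash
python3 -m handwheel '[[0.01,-0.1,0,0,0,0,1],[0.01,-0.15,0,0,0,0,1]]'; python3 -m handwheel '[[0.01,-0.1,0,0,0,0,1],[0.01,-0.15,0,0,0,0,1]]'
```

```text
t: 14.3
eef_pos: [0.4845, 0.0301, 0.1055]
tool_rot: [-0.003, 0.688, 0.726, 0.003]
wrist_force: [-4.7, 15.9, 6.4]
gripper_width: 0.0195
finger_force: 58.6
t: 14.55
eef_pos: [0.4845, 0.0296, 0.1055]
tool_rot: [-0.003, 0.687, 0.726, 0.003]
wrist_force: [-4.8, 17.8, 5.5]
gripper_width: 0.0194
finger_force: 58.6
```

```bash
python3 -m handwheel '[[0,-0.1,0,0,0,0,1],[0,-0.15,0,0,0,0,1]]'; python3 -m handwheel '[[0.0,-0.1,0,0,0,0,1],[0.0,-0.15,0,0,0,0,1]]';  python3 -m handwheel '[[0,0,0,0,0,0,1],[0,0,0,0,0,0,1]]'
```

```text
t: 14.8
eef_pos: [0.4845, 0.0291, 0.1054]
tool_rot: [-0.004, 0.687, 0.726, 0.003]
wrist_force: [-4.5, 19.9, 6.0]
gripper_width: 0.0193
finger_force: 58.6
t: 15.05
eef_pos: [0.4845, 0.0286, 0.1055]
tool_rot: [-0.004, 0.687, 0.727, 0.004]
wrist_force: [-3.4, 23.2, 5.0]
gripper_width: 0.0195
finger_force: 58.6
t: 15.3
eef_pos: [0.4845, 0.0286, 0.1055]
tool_rot: [-0.004, 0.687, 0.727, 0.004]
wrist_force: [-3.6, 21.3, 4.9]
gripper_width: 0.0194
finger_force: 58.6
```

The force peaked at about 19 N and fell to about 9 N. It then rose at 1 N/mm and finally at 4–5 N/mm (the pad), so the nose has snapped home. Next I draw the ram back.

```bash
python3 -m handwheel '[[0,0.4,0,0,0,0,1],[-0.05,1.2,0,0,0,0,1],[-0.12,2.4,0,0,0,0,1],[-0.2,4,0,0,0,0,1],[-0.3,6,0,0,0,0,1],[-0.4,8,0,0,0,0,1],[-0.5,10,0,0,0,0,1],[-0.6,12,0,0,0,0,1],[-0.7,14,0,0,0,0,1],[-0.8,16,0,0,0,0,1]]'; python3 -m handwheel '[[-0.04,0.7,0,0,0,0,1],[-0.07,1.2,0,0,0,0,1],[-0.08,1.4,0,0,0,0,1],[-0.08,1.6,0,0,0,0,1],[-0.08,1.6,0,0,0,0,1]]'
python3 - <<'E'
from h import *
import cv2
im=ctrl.read_camera('scene')[:,:,::-1];s=ctrl.read_camera('side')[:,:,::-1]
o=np.zeros((480,800,3),np.uint8)
o[:,:400]=cv2.resize(im[170:330,190:323],(400,480),interpolation=cv2.INTER_CUBIC)
o[:,400:]=cv2.resize(s[125:269,225:345],(400,480),interpolation=cv2.INTER_CUBIC);cv2.imwrite('pics/m6.png',o)
E
```

```text
t: 16.55
eef_pos: [0.4767, 0.1785, 0.1054]
tool_rot: [0.0, 0.689, 0.725, -0.001]
wrist_force: [-3.8, -2.0, 7.5]
gripper_width: 0.0195
finger_force: 58.8
t: 17.18
eef_pos: [0.4759, 0.1946, 0.1054]
tool_rot: [-0.0, 0.689, 0.725, -0.001]
wrist_force: [-4.1, -0.4, 7.3]
gripper_width: 0.0194
finger_force: 59.1
```

View pics/m6.png

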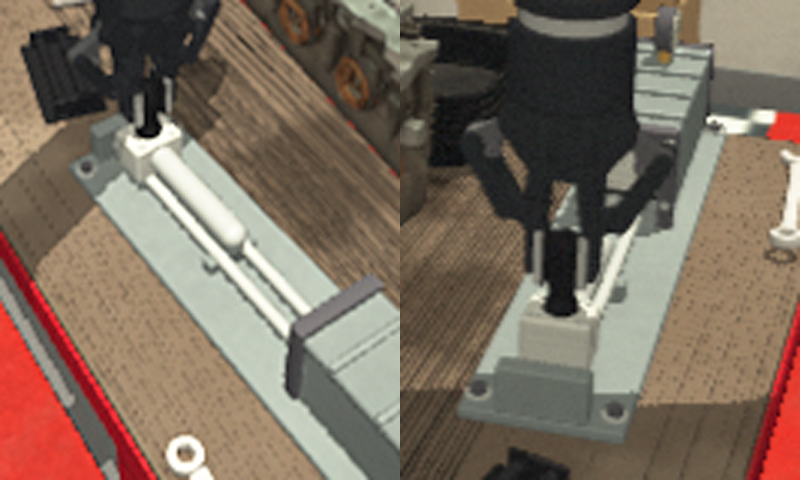

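The rails are empty and the cartridge is in the bay. The ram is about 8 mm short of its back stop, so I ease it on until it touches.

```bash
python3 -m handwheel '[[-0.02,0.3,0,0,0,0,1],[-0.04,0.7,0,0,0,0,1],[-0.04,0.8,0,0,0,0,1],[-0.04,0.8,0,0,0,0,1]]'; python3 -m handwheel '[[0,0.1,0,0,0,0,1],[0,0.2,0,0,0,0,1],[0,0.2,0,0,0,0,1]]';  python3 -m handwheel '[[0,0.1,0,0,0,0,1],[0,0.2,0,0,0,0,1],[0,0.2,0,0,0,0,1]]'
```

```text
t: 17.77
eef_pos: [0.4755, 0.2026, 0.1054]
tool_rot: [-0.0, 0.689, 0.725, -0.001]
wrist_force: [-5.3, -1.5, 6.8]
gripper_width: 0.0197
finger_force: 59.1
t: 18.15
eef_pos: [0.4754, 0.2044, 0.1054]
tool_rot: [-0.0, 0.689, 0.725, -0.001]
wrist_force: [-4.7, -1.7, 7.3]
gripper_width: 0.0196
finger_force: 59.2
t: 18.52
eef_pos: [0.4753, 0.2065, 0.1054]
tool_rot: [-0.0, 0.689, 0.725, -0.001]
wrist_force: [-5.4, -1.4, 6.9]
gripper_width: 0.0195
finger_force: 59.2
```

```bash
for i in 1 2 3; do python3 -m handwheel '[[0,0.1,0,0,0,0,1],[-0.01,0.2,0,0,0,0,1],[-0.01,0.2,0,0,0,0,1]]' | grep -E "eef|wrist_f"; done
```

```text
eef_pos: [0.4752, 0.2085, 0.1054]
wrist_force: [-5.9, -1.5, 7.5]
eef_pos: [0.4751, 0.2105, 0.1054]
wrist_force: [-5.0, -1.3, 8.5]
eef_pos: [0.475, 0.2125, 0.1054]
wrist_force: [-5.0, -1.2, 7.8]
```

```bash
for i in 1 2 3 4; do python3 -m handwheel '[[0,0.1,0,0,0,0,1],[-0.01,0.2,0,0,0,0,1],[-0.01,0.2,0,0,0,0,1]]' | grep -E "eef|wrist_f"; done
```

```text
eef_pos: [0.4749, 0.2139, 0.1054]
wrist_force: [-4.8, -2.6, 9.3]
eef_pos: [0.475, 0.214, 0.1054]
wrist_force: [-5.6, -5.6, 11.5]
eef_pos: [0.475, 0.214, 0.1053]
wrist_force: [-6.5, -10.8, 12.5]
eef_pos: [0.4749, 0.2141, 0.1053]
wrist_force: [-7.7, -14.5, 14.7]
```

The stop is at y = 0.214, so the ram is fully back and home came at about 0.184 m of travel, inside the stated range. I relieve the load, release, rise and check the flap.

```bash
python3 -m handwheel '[[0,-0.4,0,0,0,0,1],[0,-0.4,0,0,0,0,1],[0,-0.4,0,0,0,0,2.5],[0,-0.4,0,0,0,0,4],[0,-0.4,0,0,0,0,6.5],[0,-0.4,2,0,0,0,6.5],[0,-0.4,7,0,0,0,6.5],[0,-0.4,13,0,0,0,6.5],[1,-0.4,19,0,0,0,6.5]]'; python3 -m handwheel '[[3,0,3,0,0,0,6.5],[3,0,3,0,0,0,6.5]]'
python3 - <<'E'
from h import *
import cv2
im=ctrl.read_camera('scene')[:,:,::-1];s=ctrl.read_camera('side')[:,:,::-1]
S=ctrl.camera_info('scene')
o=np.zeros((480,800,3),np.uint8)
o[:,:400]=cv2.resize(im[170:330,190:323],(400,480),interpolation=cv2.INTER_CUBIC)
o[:,400:]=cv2.resize(s[125:269,225:345],(400,480),interpolation=cv2.INTER_CUBIC);cv2.imwrite('pics/m7.png',o)
E
```

```text
t: 22.28
eef_pos: [0.4847, 0.2173, 0.2966]
tool_rot: [0.0, 0.689, 0.725, 0.0]
wrist_force: [2.5, 0.3, -0.4]
gripper_width: 0.0652
finger_force: 0.0
t: 22.52
eef_pos: [0.5179, 0.2169, 0.3272]
tool_rot: [0.001, 0.69, 0.724, 0.002]
wrist_force: [-0.3, -0.4, -0.8]
gripper_width: 0.0654
finger_force: 0.0
```

View pics/m7.png

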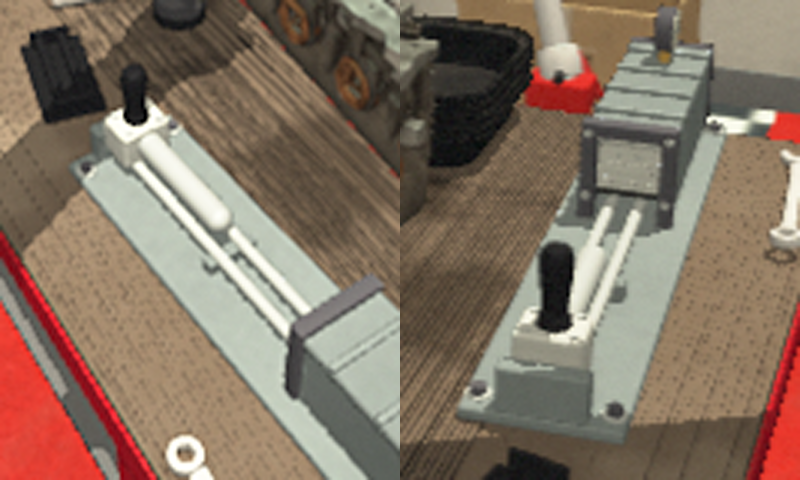

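```bash
python3 -c "
from station import ctrl
print(ctrl.hand_in())"
```

```text
the job is handed in; nothing more can be done
None
```

I've handed in the job: the cartridge is in the bay, the ram is fully back and the flap is shut behind it. The catch can't be seen, so I judged the snap by feel: about 19 N, a drop to 9 N, then a rise onto the rubber pad, with the highest reading 23 N. The tall cartridge was not touched.

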